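# Fetch the spare cabinet key from the covered tray

### The job

The spare medicine-cabinet key lies in one of the four pockets under the cover of the steel instrument tray. Slide the loose cover plate flat along the tray onto its blank end without lifting it off, take the key out and lay it gently in the kidney dish without dropping it, then slide the cover back so that it closes all four pockets again and let go. Leave the other small parts in their pockets and the rest of the table's things where they are.

Things in the scene. Friction and masses are not known exactly. Their poses are not given: they have to be found in the camera images.
- tray: Heavy steel tray fixed to the table, left or right of the robot's centre line, turned up to 0.2 rad. 166 (x) x 300 (y) x 22 mm high, flat-topped without rails; origin at the centre of its underside. Its -y half holds four open pockets, each 70 (x) x 62 (y) mm, 16 mm deep; centres at tray x = +-37, y = -42 and -108 mm. Its +y half (y -11 to +150 mm) is a blank deck level with the walls.
- tray_closed (a point): Middle of the four pockets, on the level of the tray's top (22 mm above the table), at tray (0, -75) mm: the cover's origin lies here when it is closed.
- tray_deck (a point): Middle of the blank end, on the tray's top, at tray (0, +75) mm: the cover's origin lies here when it is slid fully aside.
- cover: Loose aluminium plate, 162 (x) x 146 (y) x 4 mm, 0.3 to 0.65 kg, on the tray's top, hiding all pockets with about 9 mm overlap; origin at the centre of its underside. On its middle a steel bar handle, 60 mm along x, 10 mm thick (y), 14 to 26 mm above the plate's underside on two posts, to be pinched from above. Slides with friction of a few newtons.
- key: Steel key, 54 mm long, 6 mm thick, about 30 g, flat on the floor (6 mm above the table) of any of the pockets, its length within 0.3 rad of the tray's y axis. Origin on its underside at mid-length, x along the key towards the tip. Round bow 22 mm across at the -x end, stem 9 mm wide from x = -7 to +27 mm, two teeth on the -y side at x = 17 to 27 mm.
- key_stem (a point): Point on the key's stem, 5 mm towards the tip from the key's origin and 3 mm above its underside: the place to pinch it across the 9 mm stem.
- tag: Flat steel rectangle, 40 x 22 x 6 mm, with a dark dot, lying in another pocket; not the key. Origin at the centre of its underside.
- bung: Round grey rubber stopper, 24 mm across, 13 mm high, in another pocket. Origin at the centre of its underside.
- gasket: Grey rubber ring, 32 mm across with an 18 mm hole, 7 mm high, in another pocket. Origin at the centre of its underside.
- dish: Loose open stainless kidney-shaped dish, about 230 mm long (its y), inside about 98 mm wide across the middle, 34 mm high, walls 3 mm, 350 g; the hollow of the kidney is on its -x side. Origin at the middle of its underside. It stands on the other side of the robot's centre line from the tray.
- dish_floor (a point): Middle of the kidney dish's inner floor, 5 mm above the dish's underside.
- jar: Bystander: round lidded steel dressing jar, 94 mm across, 104 mm high. Origin at the centre of its underside.
- saline: Bystander: clear plastic bottle with a green cap, 66 mm across, 170 mm high. Origin at the centre of its underside.
- cup_a: Bystander: upturned glass cupping jar, 66 mm across, 72 mm high. Origin at the centre of its underside.
- cup_b: Bystander: a second such glass jar, at the left edge.
- thermometer: Bystander: white stick thermometer, about 118 x 18 x 12 mm, lying along x between the tray and the dish.
- forceps: Bystander: slim steel tweezers, 130 mm long, 8 mm high, lying along x between the tray and the dish, nearer the robot.
- remote: Bystander: white remote control, 60 x 150 x 20 mm, lying flat at the right edge.
Mind the look-alikes: they are no part of the job. What is shaped like the cover but orange is not meant. What is shaped like the dish but brown is not meant.

How it is judged:
By the outcome, as a careful person would: the job done as asked, in the order asked, and still so for the second after the job is handed in, with the robot touching nothing.
It also fails if it takes over 67 s, if anything falls off the work surface, if the arm or the gripper's body presses on something with over 40 N, if the wrist force passes 120 N, or if a joint passes its speed limit or range.

### The arm

A 7-joint arm with a two-finger parallel gripper is mounted at the origin on the work surface. World frame = base frame: x ahead of the robot, y to its left, z up, the work surface at z = 0. Lengths are in m, angles in rad, forces in N, time in s.
With the tool pointing down it reaches from about 0.35 to 0.9 m from the base axis. Payload 8.1 kg.
Tool frame: the origin (TCP) lies between the finger pads; the fingertips stand ahead of it and the grasp point (between the pads) is the TCP (arm.nose_length is the z of the fingertips in the tool frame, in m); z points along the fingers, y is the line along which they close (so a half turn about z gives the same grasp; the last joint's range is limited). The gripper opens to 92 mm and grips with 3 to 60 N. Pads are 19 mm wide; open, the fingers measure 130 mm over their backs; the gripper's body (75 mm by 190 mm) begins 47 mm behind the grasp point.
Start: joints at [1.142, 0.434, 0.025, 1.573, -0.012, 1.134, -0.075], TCP at [0.2, -0.592, 0.246] pointing down, gripper open.
Joint ranges: [-2.62, 2.62], [-0.44, 2.09], [-1.27, 1.32], [0.08, 2.57], [-1.32, 4.46], [0.12, 2], [-2.74, 2.74]. Speed limits (rad/s): [2.22, 2.22, 3.01, 3.01, 3.14, 3.14, 3.14].

### API

Orientations are given as a rotation vector (axis times angle).
In Python, from cell import sensors, optics, arm gives the robot as it stands.
- The arm moves only by the tool arm_command, never from a script. Its argument "deltas" is one flat list of numbers, 7 for each row, row after row: the turn, a rotation vector about the world's x, y, z as a fraction of full scale, then the shift along the world's x, y, z as a fraction of full scale, then the finger opening in mm, from 0 to 91.8. In form: [wx, wy, wz, dx, dy, dz, fingers, wx, wy, wz, dx, dy, dz, fingers, ...]. A call has 1 to 20 rows; each row is the pose to reach, as a shift and turn from the pose commanded when the call began; what a row does not reach only later rows make up. Full scale, the value 1, is 1 m for a shift and 90 degrees for a turn. A row lasts 1/10 s, in which the tool goes at most 50 mm and 8.59 degrees, less where a joint would pass 70% of its speed; a pose out of reach is approached as far as the arm can. A call with a number of a shift or a turn outside -1 to 1 is refused whole. A call with a gripper value outside its range is refused whole. The fingers move at their own pace and stop on an object; "force" is the grip in N (left out, the last holds). Time passes only in rows, so rows that repeat a pose let the fingers close. It gives the time, the measured TCP pose, the force, the opening and the grip force at its end, in the units of the state.
- sensors.observe(): the state, without advancing time (a new reading comes with each control period).
- optics.get_image(name): name is "side" or "top" or "wrist"; returns the picture (480x640x3 uint8, blue, green, red); there is no depth.
- optics.calibration(name): a dict with "camera_matrix" (3x3 intrinsics, pixels), "rvec" (rotation vector, rad) and "tvec" (3), from world to camera coordinates, as OpenCV has them. Camera axes: x right, y down, z forward; pixel columns grow to the right and rows downward; lengths in m; the calibration is good to about 2 mm. A picture is of the moment at which its call begins: read the wrist's pose just before it. calibration takes no time and is no camera call; for the wrist camera it gives the pose at the moment of the call.
- arm.sign_off(): hands the job in; it is judged then, once.
The state is a dict: "clock": time; "joints": joint angles; "dq": joint speeds; "joint_efforts": joint torques, N m; "position": TCP position; "ee_rot": TCP orientation; "force": force on the tool from outside, world axes, zero at the start; "ft_torque": the same for the moment, N m; "width": opening from 0.0 (shut) to 1.0 (fully open); "gripper_force": force on a finger pad.
Only numpy, scipy, OpenCV 4.12 (cv2) and the standard library are available. Lean on these libraries where they do the work, as an engineer would, in place of code of your own. Each camera call takes 0.05 s, during which the arm holds its last target. There are 200 camera calls.

## Working session

There is one attempt and no reset: what is moved stays moved. The work goes in short steps, Python scripts to look and compute and a tool call to move; the robot and the scene stay as the last step left them, time stands still between calls to the robot, and variables do not carry over. Pictures are saved under pics/ and viewed, at most 10 in all, crops included, and the job is handed in when it is done.

Besides the shell and the picture viewer there is one more tool, called after "Call:" as a command line: name --argument value ..., lists and objects as JSON in quotes. arm_command: Moves the arm, as the interface text tells. Its arguments: {"type":"object","properties":{"deltas":{"type":"array","items":{"type":"number"}},"force":{"type":"number"}},"required":["deltas"]}

```bash
mkdir -p pics; python3 - <<'E'
from cell import sensors, optics, arm
import cv2
for n in ("top","side"):
    cv2.imwrite(f"pics/{n}0.png",optics.get_image(n))
s=sensors.observe();print(s["clock"],s["position"],s["ee_rot"],arm.nose_length,s["force"])
for n in ("top","side","wrist"):print(optics.calibration(n))
E
```

```text
0.1 [ 0.19983398 -0.59173728  0.24502207] [-3.09866962e+00 -5.09130190e-01  5.66213920e-04] 0.019 [ 0.08413073 -0.53117545 -0.09106141]
{'camera_matrix': array([[551.59467074,   0.        , 323.06909778],
       [  0.        , 551.59467074, 237.90699147],
       [  0.        ,   0.        ,   1.        ]]), 'rvec': array([ 2.14613961, -2.16307335,  0.14907406]), 'tvec': array([-4.62102416e-05,  5.28991174e-01,  1.36064427e+00])}
{'camera_matrix': array([[593.05740842,   0.        , 320.15843394],
       [  0.        , 593.05740842, 240.42912433],
       [  0.        ,   0.        ,   1.        ]]), 'rvec': array([ 2.4504403 , -0.26917943,  0.11314687]), 'tvec': array([-0.51202945,  0.11011825,  1.89122224])}
{'camera_matrix': array([[381.20297427,   0.        , 314.68040976],
       [  0.        , 381.20297427, 239.49402421],
       [  0.        ,   0.        ,   1.        ]]), 'rvec': array([-2.37265172,  1.70212247,  0.22869944]), 'tvec': array([-0.62519098, -0.03289921,  0.39050788])}
```

View pics/top0.png

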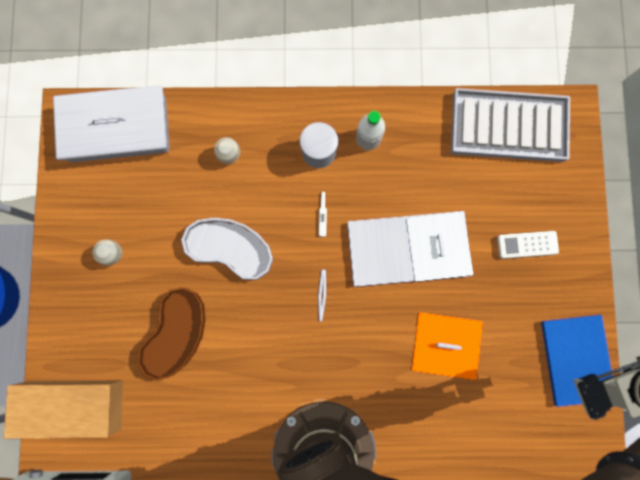

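The top view shows the tray at about (348–472, 211–286) with the white cover on its right (-y) half, handle at (436,245). The kidney dish is at (227,248), the thermometer at (322,215) and the forceps at (322,295). The orange plate and the brown dish are look-alikes.

```bash
cat > h.py <<'E'
import numpy as np, cv2
from cell import sensors, optics, arm
def cast(name,px,z,cal=None):
    c=cal or optics.calibration(name)
    R=cv2.Rodrigues(np.array(c["rvec"]))[0]; t=np.array(c["tvec"])
    p=cv2.undistortPoints(np.float64(px).reshape(-1,1,2),c["camera_matrix"],None).reshape(-1,2)
    d=np.c_[p,np.ones(len(p))]@R; o=-R.T@t
    return o+d*((z-o[2])/d[:,2])[:,None]
E
python3 - <<'E'
from h import *
im=cv2.imread("pics/top0.png")
hsv=cv2.cvtColor(im,cv2.COLOR_BGR2HSV)
m=((hsv[...,1]<60)&(hsv[...,2]>110)).astype(np.uint8)
m=cv2.morphologyEx(m,cv2.MORPH_OPEN,np.ones((3,3)))
for name,(x0,y0,x1,y1),z in (("tray",(338,200,480,295),.022),("dish",(172,205,280,290),.034)):
    q=np.zeros_like(m);q[y0:y1,x0:x1]=m[y0:y1,x0:x1]
    c=max(cv2.findContours(q,0,1)[0],key=cv2.contourArea)
    r=cv2.minAreaRect(c);b=cv2.boxPoints(r)
    w=cast("top",b,z);print(name,b.round(1).tolist(),w.round(4).tolist(),w.mean(0), [np.linalg.norm(w[i]-w[i-1]) for i in range(4)])
    if name=="tray":
        for k in range(4):
            e=w[k]-w[k-1];print(np.arctan2(e[1],e[0]))
    else:
        M=cv2.moments(q[y0:y1,x0:x1],True);print(cast("top",[[x0+M['m10']/M['m00'],y0+M['m01']/M['m00']]],.005))
print(cast("top",[[436,245]],.048))
a=cv2.resize(im[195:300,170:480],None,fx=2.55,fy=2.55,interpolation=2)
s=cv2.imread("pics/side0.png")
a2=cv2.resize(s,(440,330));out=np.zeros((600,800,3),np.uint8);out[:a.shape[0],:a.shape[1]]=a;out[270:600,:440]=a2
cv2.imwrite("pics/c1.png",out)
E
```

```text
tray [[346.8999938964844, 221.0], [466.8999938964844, 210.3000030517578], [472.70001220703125, 276.0], [352.70001220703125, 286.70001220703125]] [[0.5741, -0.0657, 0.022], [0.5996, -0.3752, 0.022], [0.4304, -0.3828, 0.022], [0.4059, -0.0781, 0.022]] [ 0.50250436 -0.22544582  0.022     ] [np.float64(0.1686856501629057), np.float64(0.31055131648111167), np.float64(0.16939052219270614), np.float64(0.3056377402047975)]
0.07369260715732234
-1.4884885267588754
-3.0968837127561235
1.651169107246388
dish [[175.3000030517578, 253.39999389648438], [193.0, 205.5], [280.29998779296875, 237.8000030517578], [262.6000061035156, 285.6000061035156]] [[0.4927, 0.3685, 0.034], [0.615, 0.3269, 0.034], [0.5303, 0.1041, 0.034], [0.4098, 0.148, 0.034]] [0.51193403 0.2368725  0.034     ] [np.float64(0.23557872876165503), np.float64(0.12923613540669232), np.float64(0.23838223002146744), np.float64(0.12825391621144616)]
[[0.51279224 0.24159037 0.005     ]]
[[ 0.50720245 -0.2869334   0.048     ]]
```

View pics/c1.png

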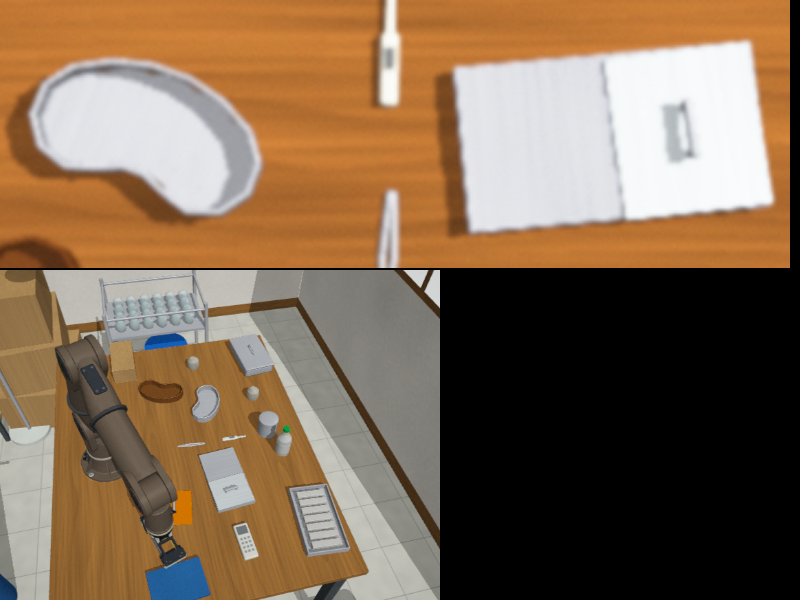

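Call:
arm_command --deltas '[0, 0, -0.03, 0.04, 0.04, 0, 91, 0, 0, -0.06, 0.08, 0.075, 0, 91, 0, 0, -0.09, 0.115, 0.11, 0, 91, 0, 0, -0.12, 0.15, 0.145, 0, 91, 0, 0, -0.156, 0.19, 0.18, 0, 91, 0, 0, -0.156, 0.23, 0.215, 0, 91, 0, 0, -0.156, 0.27, 0.25, -0.02, 91, 0, 0, -0.156, 0.308, 0.292, -0.04, 91, 0, 0, -0.156, 0.308, 0.292, -0.04, 91, 0, 0, -0.156, 0.308, 0.292, -0.04, 91]'

```text
clock: 1.1
position: [0.5108, -0.2943, 0.2037]
ee_rot: [-3.135, -0.139, 0.002]
force: [0.4, 0.8, -0.2]
width: 0.994
gripper_force: 0.0
```

```bash
python3 - <<'E'
from h import *
s=sensors.observe();c=optics.calibration("wrist");im=optics.get_image("wrist");cv2.imwrite("pics/w1.png",im)
import pickle;pickle.dump(c,open("w1.pkl","wb"))
print(s["clock"],s["position"],s["ee_rot"],s["dq"],s["force"])
R=cv2.Rodrigues(c["rvec"])[0];print("cam",-R.T@c["tvec"],R[2])
E
```

```text
1.1 [ 0.51077012 -0.29434843  0.20371315] [-3.13456138e+00 -1.38975030e-01  1.76433850e-03] [ 0.0555854  -0.02745122  0.06623184 -0.00248783  0.01922343  0.02427874
  0.05332761] [ 0.37312278  0.83699101 -0.16607372]
cam [ 0.58118219 -0.28993786  0.34266526] [-0.26109056 -0.01843768 -0.96513821]
```

View pics/w1.png

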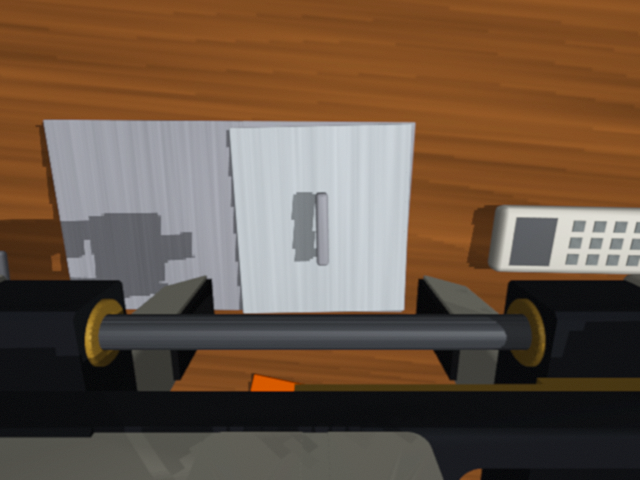

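The wrist view shows the handle bar from (321,194) to (323,264). The cover corners are at about (230,128), (414,123), (404,310) and (243,312), and the tray's far-left corner is at (44,121).

```bash
python3 - <<'E'
from h import *;import pickle
c=pickle.load(open("w1.pkl","rb"))
print(cast("",[[321,194],[323,264]],.047,c))
w=cast("",[[230,128],[414,123],[404,310],[243,312]],.026,c);print(w,w.mean(0))
for k in range(4):
    e=w[k]-w[k-1];print(np.linalg.norm(e),np.arctan2(e[1],e[0]))
print(cast("",[[44,121],[413,123]],.022,c))
E
```

```text
[[ 0.53818656 -0.29723292  0.047     ]
 [ 0.48112797 -0.30420296  0.047     ]]
[[ 0.58129174 -0.22048503  0.026     ]
 [ 0.59805474 -0.36602092  0.026     ]
 [ 0.43693921 -0.38235551  0.026     ]
 [ 0.42168162 -0.23718333  0.026     ]] [ 0.50949183 -0.3015112   0.026     ]
0.1604812273066538 0.10424013176910492
0.1464980979071262 -1.4561204717603977
0.1619414437244743 -3.040553522892861
0.14597176348905128 1.6755118868332548
[[ 0.57342192 -0.0698549   0.022     ]
 [ 0.59819682 -0.3661822   0.022     ]]
```

Call:
arm_command --deltas '[0, 0, 0, 0.002, -0.001, -0.04, 60, 0, 0, 0, 0.002, -0.001, -0.08, 60, 0, 0, 0, 0.002, -0.001, -0.12, 60, 0, 0, 0, 0.002, -0.001, -0.12, 60, 0, 0, 0, 0.002, -0.001, -0.12, 60]' --force 25

```text
clock: 1.65
position: [0.5093, -0.3023, 0.0863]
ee_rot: [3.139, 0.124, -0.002]
force: [0.8, -0.7, 0.4]
width: 0.666
gripper_force: 0.0
```

```bash
python3 - <<'E'
from h import *
s=sensors.observe();print(s["clock"],s["position"],s["ee_rot"],s["dq"].round(3) if hasattr(s["dq"],'round') else s["dq"],s["force"])
E
```

```text
1.65 [ 0.50925322 -0.30226348  0.08628955] [ 3.13905238e+00  1.24191513e-01 -1.89447675e-03] [-0.003 -0.035 -0.004 -0.034 -0.001  0.002  0.001] [ 0.75551941 -0.68246929  0.42621876]
```

Call:
arm_command --deltas '[0, 0, 0.005, 0, 0.001, -0.03, 60, 0, 0, 0.005, 0, 0.001, -0.037, 60, 0, 0, 0.005, 0, 0.001, -0.037, 40, 0, 0, 0.005, 0, 0.001, -0.037, 0, 0, 0, 0.005, 0, 0.001, -0.037, 0, 0, 0, 0.005, 0, 0.001, -0.037, 0, 0, 0, 0.005, 0, 0.001, -0.037, 0]' --force 25

```text
clock: 2.35
position: [0.5103, -0.3003, 0.0494]
ee_rot: [3.138, 0.139, 0.001]
force: [0.4, -0.0, 0.5]
width: 0.269
gripper_force: 0.0
```

Call:
arm_command --deltas '[0, 0, 0, 0, 0, 0, 0, 0, 0, 0, 0, 0, 0, 0, 0, 0, 0, 0, 0, 0, 0, 0, 0, 0, 0, 0, 0, 0]'

```text
clock: 2.75
position: [0.5101, -0.3001, 0.0488]
ee_rot: [3.138, 0.139, 0.0]
force: [-0.8, 0.9, 3.6]
width: 0.102
gripper_force: 24.9
```

Call:
arm_command --deltas '[0, 0, 0, -0.001, 0.01, 0, 0, 0, 0, 0, -0.002, 0.028, 0, 0, 0, 0, 0, -0.004, 0.048, 0, 0, 0, 0, 0, -0.006, 0.068, 0, 0, 0, 0, 0, -0.008, 0.088, 0, 0, 0, 0, 0, -0.009, 0.108, 0, 0, 0, 0, 0, -0.011, 0.128, 0, 0, 0, 0, 0, -0.012, 0.142, 0, 0, 0, 0, 0, -0.013, 0.149, 0, 0, 0, 0, 0, -0.013, 0.149, 0, 0, 0, 0, 0, -0.013, 0.149, 0, 0]'

```text
clock: 3.85
position: [0.497, -0.1505, 0.0488]
ee_rot: [-3.138, -0.14, 0.0]
force: [-0.4, 3.9, 3.3]
width: 0.108
gripper_force: 25.0
```

```bash
python3 - <<'E'
from h import *
s=sensors.observe();im=optics.get_image("top");cv2.imwrite("pics/top1.png",im)
print(s["position"],s["force"],s["width"])
cv2.imwrite("pics/c2.png",cv2.resize(im[190:310,330:490],(800,600),interpolation=2))
E
```

```text
[ 0.49702955 -0.15054021  0.04881504] [-0.35377266  3.90922352  3.32155053] 0.1076991752682622
```

View pics/c2.png

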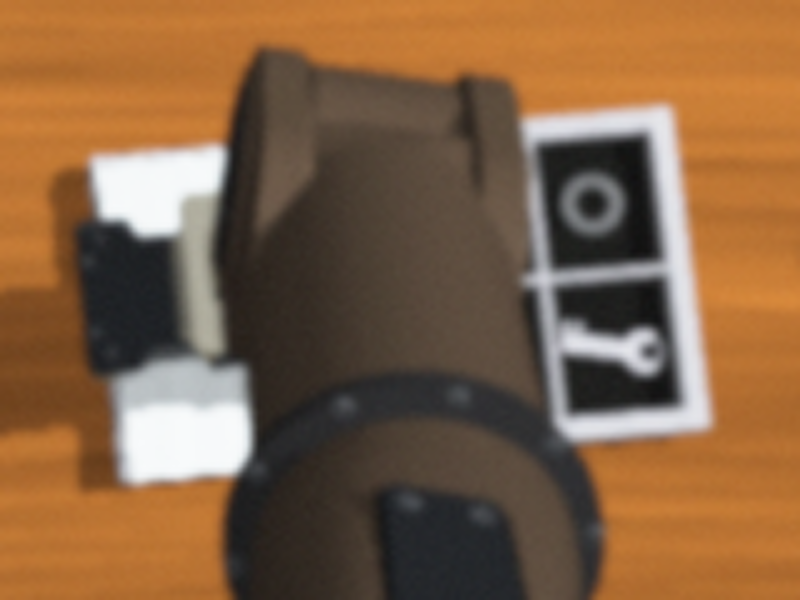

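The key is visible in the pocket at tray (-37,-108), with its bow at full-image (458,260) and its tip at about (444,257). The gasket is in the pocket above it. The cover has slid onto the deck; I release it and go up.

Call:
arm_command --deltas '[0, 0, 0, 0, 0, 0, 45, 0, 0, 0, 0, 0, 0, 45, 0, 0, 0, 0, 0, 0, 45, 0, 0, 0, 0, 0, 0, 45, 0, 0, 0, 0, 0, 0.03, 45, 0, 0, 0, 0, 0, 0.07, 45, 0, 0, 0, 0, -0.03, 0.12, 45, 0, 0, 0, -0.01, -0.06, 0.13, 45, 0, 0, 0, -0.02, -0.09, 0.13, 45, 0, 0, 0, -0.03, -0.12, 0.13, 45, 0, 0, 0, -0.03, -0.13, 0.13, 45, 0, 0, 0, -0.03, -0.13, 0.13, 45, 0, 0, 0, -0.03, -0.13, 0.13, 45]'

```text
clock: 5.2
position: [0.4674, -0.2801, 0.1785]
ee_rot: [-3.138, -0.14, 0.0]
force: [-0.8, 0.3, 0.3]
width: 0.491
gripper_force: 0.0
```

```bash
python3 - <<'E'
from h import *
import pickle
s=sensors.observe();c=optics.calibration("wrist");im=optics.get_image("wrist");cv2.imwrite("pics/w2.png",im)
pickle.dump(c,open("w2.pkl","wb"))
print(s["clock"],s["position"],s["ee_rot"],s["joints"],s["dq"],s["width"])
E
```

```text
5.2 [ 0.4673591  -0.28008183  0.1784823 ] [-3.13762863e+00 -1.40078955e-01  2.44172158e-04] [ 0.4603981   0.37499403 -0.02396355  1.85207123  0.01022583  0.91517755
 -1.04970543] [-0.01692668 -0.00177223 -0.01095303  0.00560771 -0.00032679  0.00036613
 -0.00116177] 0.4908122738423588
```

View pics/w2.png

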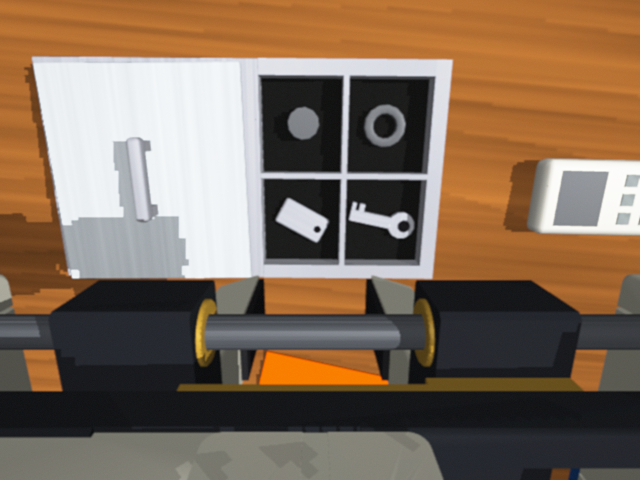

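The wrist view shows the key in the near-right pocket, tip at (350,210) and bow at (401,224). The tag is at (303,220), the bung at (303,123) and the gasket at (385,125). The cover lies on the deck.

```bash
python3 - <<'E'
from h import *;import pickle
c=pickle.load(open("w2.pkl","rb"));im=cv2.imread("pics/w2.png")
g=cv2.cvtColor(im,6)
q=np.zeros_like(g);q[186:258,346:419]=(g[186:258,346:419]>110)
n,l,st,_=cv2.connectedComponentsWithStats(q)
for i in range(1,n):
    if st[i,4]>100: print(st[i])
k=[i for i in range(1,n) if st[i,4]>200 and 40<st[i,2]<72][0]
v,u=np.nonzero(l==k)
w=cast("",np.c_[u,v],.012,c)[:,:2]
bow=w[np.linalg.norm(w-cast("",[[401.5,224]],.012,c)[0,:2],axis=1)<.012]
bc=(bow.min(0)+bow.max(0))/2;print("bow",bc,np.ptp(bow,axis=0))
# stem pts: 12..25mm from bow centre (before teeth)
r=np.linalg.norm(w-bc,axis=1);print("max",r.max())
s=w[(r>.014)&(r<.029)];d=s.mean(0)-bc;d/=np.linalg.norm(d)
# direction by line fit
vx,vy,x0,y0=cv2.fitLine(np.float32(s),2,0,.01,.01).ravel()
print("dir bow->stem",np.arctan2(d[1],d[0]),"fit",np.arctan2(vy,vx))
p=bc+d*(.016+.005);print("stem pt",p, "width",np.ptp(s@np.array([-d[1],d[0]])),"len",np.ptp(w@d))
wc=cast("",[[348,181],[428,181],[421,266],[345,263]],.022,c);print(wc)
# tray corners
t=cast("",[[451,60],[433,278],[33,58],[74,277]],.022,c);print(t)
b=cast("",[[132,139],[147,220]],.047,c);print(b,b.mean(0))
E
```

```text
[349 202  65  37 994]
bow [ 0.47393507 -0.35050239] [0.02206258 0.02136262]
max 0.04367992034430056
dir bow->stem 1.441305968961476 fit 1.4543357
stem pt [ 0.47664678 -0.3296782 ] width 0.01014468729844098 len 0.053460848962886554
[[ 0.50687839 -0.30318141  0.022     ]
 [ 0.51238849 -0.36457386  0.022     ]
 [ 0.44348135 -0.37037931  0.022     ]
 [ 0.44046945 -0.30819322  0.022     ]]
[[ 0.59859753 -0.36661872  0.022     ]
 [ 0.43402831 -0.38192338  0.022     ]
 [ 0.57344633 -0.06997131  0.022     ]
 [ 0.4082619  -0.08663848  0.022     ]]
[[ 0.52473744 -0.14987762  0.047     ]
 [ 0.46846503 -0.15871488  0.047     ]] [ 0.49660123 -0.15429625  0.047     ]
```

Call:
arm_command --deltas '[0, 0, 0.09, 0.002, -0.01, -0.01, 30, 0, 0, 0.18, 0.004, -0.02, -0.02, 18, 0, 0, 0.27, 0.006, -0.03, -0.03, 18, 0, 0, 0.36, 0.009, -0.04, -0.04, 18, 0, 0, 0.45, 0.009, -0.05, -0.05, 18, 0, 0, 0.54, 0.009, -0.05, -0.06, 18, 0, 0, 0.63, 0.009, -0.05, -0.07, 18, 0, 0, 0.72, 0.009, -0.05, -0.08, 18, 0, 0, 0.8, 0.009, -0.05, -0.09, 18, 0, 0, 0.865, 0.009, -0.05, -0.1, 18, 0, 0, 0.865, 0.009, -0.05, -0.1, 18, 0, 0, 0.865, 0.009, -0.05, -0.1, 18, 0, 0, 0.865, 0.009, -0.05, -0.1, 18]' --force 20

```text
clock: 6.55
position: [0.4767, -0.3307, 0.0793]
ee_rot: [2.355, 2.078, 0.001]
force: [-0.4, 0.2, 0.7]
width: 0.199
gripper_force: 0.0
```

```bash
python3 - <<'E'
from h import *
import pickle
from scipy.spatial.transform import Rotation as Ro
s=sensors.observe();c=optics.calibration("wrist");im=optics.get_image("wrist");cv2.imwrite("pics/w3.png",im)
pickle.dump(c,open("w3.pkl","wb"))
R=Ro.from_rotvec(s["ee_rot"]).as_matrix()
print(s["position"],np.arctan2(R[1,0],R[0,0]),R[:,2],s["dq"],s["width"])
E
```

```text
[ 0.4766801  -0.33067758  0.0793231 ] 1.4457669044077637 [ 7.97674638e-04 -2.37564778e-04 -9.99999654e-01] [ 0.00320841 -0.00209411  0.00226224 -0.00178291  0.00168735 -0.00169611
  0.00752568] 0.19927555589551865
```

View pics/w3.png

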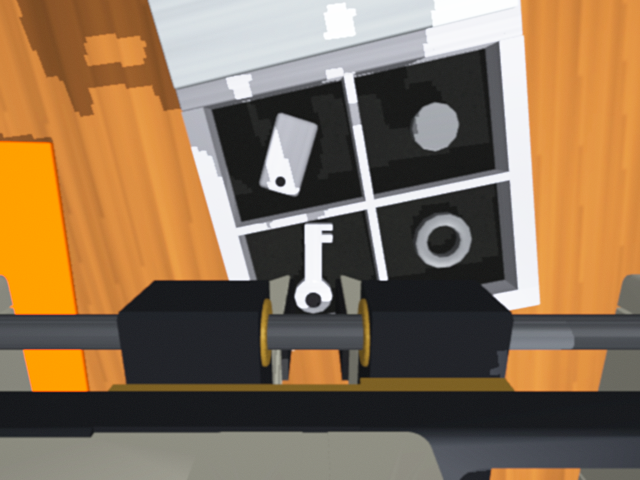

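The key lies centred between the fingers (stem at u≈314) and straight along the tool. I descend and pinch it.

Call:
arm_command --deltas '[0, 0, 0, 0, 0.001, -0.02, 18, 0, 0, 0, 0, 0.001, -0.04, 18, 0, 0, 0, 0, 0.001, -0.0525, 18, 0, 0, 0, 0, 0.001, -0.0525, 18, 0, 0, 0, 0, 0.001, -0.0525, 18, 0, 0, 0, 0, 0.001, -0.0525, 0, 0, 0, 0, 0, 0.001, -0.0525, 0, 0, 0, 0, 0, 0.001, -0.0525, 0, 0, 0, 0, 0, 0.001, -0.0525, 0]' --force 20

```text
clock: 7.5
position: [0.4762, -0.3303, 0.0265]
ee_rot: [2.354, 2.08, 0.0]
force: [0.0, 0.9, 3.0]
width: 0.094
gripper_force: 20.0
```

Call:
arm_command --deltas '[0, 0, 0, 0, 0, 0.01, 0, 0, 0, 0, 0, 0, 0.03, 0, 0, 0, 0, 0, 0, 0.06, 0, 0, 0, 0, 0, 0.01, 0.09, 0, 0, 0, 0, 0.002, 0.04, 0.11, 0, 0, 0, -0.01, 0.005, 0.075, 0.12, 0, 0, 0, -0.02, 0.008, 0.115, 0.12, 0, 0, 0, -0.03, 0.011, 0.155, 0.12, 0, 0, 0, -0.04, 0.014, 0.195, 0.12, 0, 0, 0, -0.05, 0.017, 0.235, 0.12, 0, 0, 0, -0.06, 0.02, 0.275, 0.12, 0, 0, 0, -0.07, 0.023, 0.315, 0.12, 0, 0, 0, -0.08, 0.026, 0.355, 0.12, 0, 0, 0, -0.09, 0.029, 0.395, 0.12, 0, 0, 0, -0.1, 0.032, 0.43, 0.12, 0, 0, 0, -0.11, 0.034, 0.465, 0.12, 0, 0, 0, -0.12, 0.036, 0.495, 0.12, 0, 0, 0, -0.13, 0.036, 0.51, 0.12, 0, 0, 0, -0.14, 0.036, 0.515, 0.12, 0, 0, 0, -0.153, 0.036, 0.515, 0.12, 0]' --force 30

```text
clock: 9.5
position: [0.5119, 0.1851, 0.1465]
ee_rot: [2.587, 1.783, 0.0]
force: [-0.9, 0.1, -1.2]
width: 0.087
gripper_force: 30.0
```

Call:
arm_command --deltas '[0, 0, 0, 0, 0, 0, 0, 0, 0, 0, 0, 0, 0, 0]'

```text
clock: 9.7
position: [0.5122, 0.1833, 0.1463]
ee_rot: [2.588, 1.78, -0.001]
force: [0.6, 0.0, -0.1]
width: 0.094
gripper_force: 30.0
```

```bash
python3 - <<'E'
from h import *
import pickle
s=sensors.observe();c=optics.calibration("wrist");im=optics.get_image("wrist");cv2.imwrite("pics/w4.png",im)
pickle.dump(c,open("w4.pkl","wb"))
print(s["clock"],s["position"],s["ee_rot"],s["joints"],s["width"],s["gripper_force"])
E
```

```text
9.7 [0.51218011 0.18327881 0.14627651] [ 2.58765587e+00  1.78024488e+00 -8.08951275e-04] [-0.14379262  0.44693743 -0.40226382  1.86442206  0.22332081  0.87465975
 -1.02041662] 0.0935474459803549 29.999137222766876
```

View pics/w4.png

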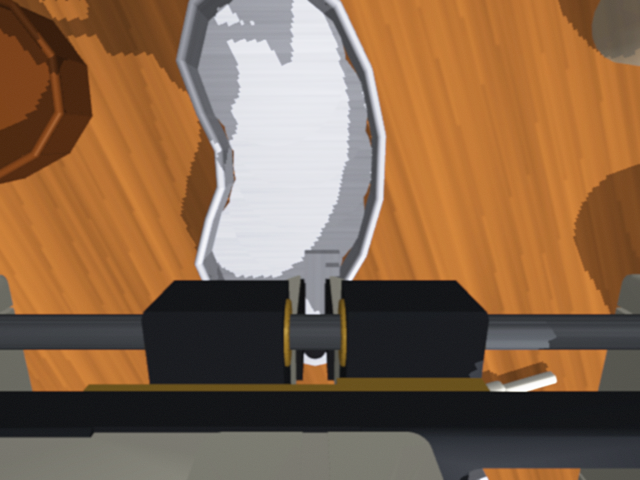

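The view shows the key held straight, with its tip at (322,252). Across the hollow of the dish its inner rims are at about (224,160) and (376,140).

```bash
python3 - <<'E'
from h import *;import pickle
c=pickle.load(open("w4.pkl","rb"))
r=cast("",[[224,160],[376,140]],.034,c);print(r,r.mean(0),np.linalg.norm(r[1]-r[0]))
r=cast("",[[232,165],[345,150]],.005,c);print(r,r.mean(0))
E
```

```text
[[0.47773185 0.25485335 0.034     ]
 [0.57347029 0.23161982 0.034     ]] [0.52560107 0.24323659 0.034     ] 0.09851723280206394
[[0.4747307  0.25040486 0.005     ]
 [0.5546499  0.23114796 0.005     ]] [0.5146903  0.24077641 0.005     ]
```

Call:
arm_command --deltas '[0, 0, 0, 0.004, 0.02, 0, 0, 0, 0, 0, 0.008, 0.04, 0, 0, 0, 0, 0, 0.011, 0.055, -0.01, 0, 0, 0, 0, 0.011, 0.057, -0.03, 0, 0, 0, 0, 0.011, 0.057, -0.06, 0, 0, 0, 0, 0.011, 0.057, -0.085, 0, 0, 0, 0, 0.011, 0.057, -0.105, 0, 0, 0, 0, 0.011, 0.057, -0.114, 0, 0, 0, 0, 0.011, 0.057, -0.117, 0, 0, 0, 0, 0.011, 0.057, -0.117, 0, 0, 0, 0, 0.011, 0.057, -0.117, 0]'

```text
clock: 10.85
position: [0.5236, 0.2421, 0.0301]
ee_rot: [2.587, 1.783, 0.002]
force: [0.2, 0.2, -0.5]
width: 0.087
gripper_force: 30.0
```

Call:
arm_command --deltas '[0, 0, 0, 0, 0, -0.002, 0, 0, 0, 0, 0, 0, -0.003, 0, 0, 0, 0, 0, 0, -0.004, 0, 0, 0, 0, 0, 0, -0.004, 0, 0, 0, 0, 0, 0, -0.004, 0]'

```text
clock: 11.35
position: [0.5232, 0.2419, 0.0255]
ee_rot: [2.587, 1.783, 0.001]
force: [-0.2, -0.8, 4.5]
width: 0.089
gripper_force: 30.0
```

The upward 4.5 N shows the key is on the dish floor. I open the fingers a little and go up.

Call:
arm_command --deltas '[0, 0, 0, 0, 0, 0, 12, 0, 0, 0, 0, 0, 0, 20, 0, 0, 0, 0, 0, 0, 24, 0, 0, 0, 0, 0, 0, 24, 0, 0, 0, 0, 0, 0.01, 24, 0, 0, 0, 0, 0, 0.04, 24, 0, 0, 0, 0, 0, 0.08, 24, 0, 0, 0, 0, 0, 0.12, 24, 0, 0, 0, 0, 0, 0.12, 24, 0, 0, 0, 0, 0, 0.12, 24]'

```text
clock: 12.35
position: [0.5236, 0.2421, 0.1468]
ee_rot: [2.586, 1.782, 0.004]
force: [-0.7, -0.4, -0.6]
width: 0.265
gripper_force: 0.0
```

Call:
arm_command --deltas '[0, 0, -0.08, -0.003, -0.03, 0, 50, 0, 0, -0.16, -0.006, -0.07, 0, 50, 0, 0, -0.24, -0.009, -0.11, 0, 50, 0, 0, -0.32, -0.012, -0.155, 0, 50, 0, 0, -0.4, -0.014, -0.2, 0, 50, 0, 0, -0.48, -0.017, -0.245, 0, 50, 0, 0, -0.56, -0.02, -0.29, 0, 50, 0, 0, -0.64, -0.023, -0.335, 0, 50, 0, 0, -0.711, -0.026, -0.37, 0, 50, 0, 0, -0.711, -0.0266, -0.392, 0, 50, 0, 0, -0.711, -0.0266, -0.392, 0, 50, 0, 0, -0.711, -0.0266, -0.392, 0, 50, 0, 0, -0.711, -0.0266, -0.392, 0, 50]'

```text
clock: 13.65
position: [0.4962, -0.1487, 0.1446]
ee_rot: [-3.137, -0.144, 0.002]
force: [0.6, 1.0, 0.0]
width: 0.546
gripper_force: 0.0
```

```bash
python3 - <<'E'
from h import *
import pickle
s=sensors.observe();c=optics.calibration("wrist");im=optics.get_image("wrist");t=optics.get_image("top");cv2.imwrite("pics/w5.png",im);cv2.imwrite("pics/top2.png",t)
pickle.dump(c,open("w5.pkl","wb"))
from scipy.spatial.transform import Rotation as Ro
R=Ro.from_rotvec(s["ee_rot"]).as_matrix()
print(s["clock"],s["position"],np.arctan2(R[1,0],R[0,0]),s["joints"])
o=np.zeros((600,640,3),np.uint8);o[:330]=im[:330];o[340:600]=cv2.resize(t[200:300,170:416],(640,260))
cv2.imwrite("pics/c5.png",o)
E
```

```text
13.65 [ 0.49616655 -0.14870929  0.14463685] 0.09196411954055383 [ 0.24394037  0.38013421 -0.07212309  1.94791921  0.03587198  0.81607005
 -1.32649872]
```

View pics/c5.png

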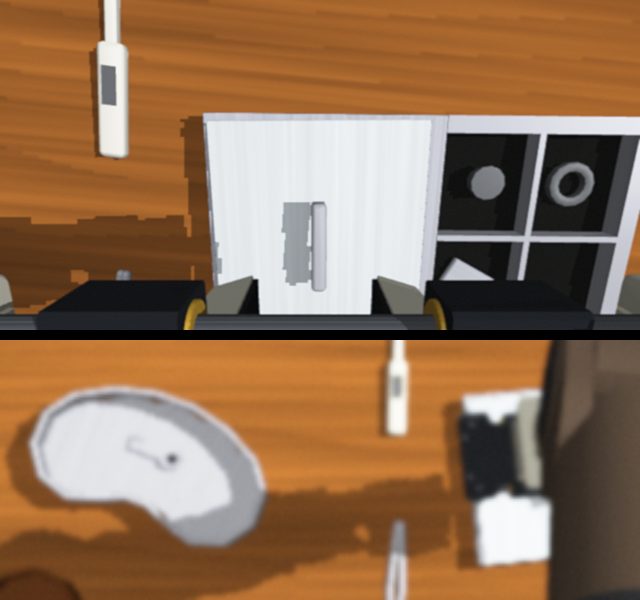

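The key lies in the middle of the kidney dish, at about (150,455) in the composite. The handle at (318,245) is between the fingers. I descend on it.

Call:
arm_command --deltas '[0, 0, 0, 0, 0, -0.04, 50, 0, 0, 0, 0, 0, -0.075, 50, 0, 0, 0, 0, 0, -0.092, 50, 0, 0, 0, 0, 0, -0.092, 50, 0, 0, 0, 0, 0, -0.092, 50]' --force 25

```text
clock: 14.25
position: [0.4966, -0.1495, 0.0535]
ee_rot: [-3.138, -0.143, 0.0]
force: [0.0, 0.7, 0.6]
width: 0.543
gripper_force: 0.0
```

Call:
arm_command --deltas '[0, 0, 0, 0, 0, -0.004, 50, 0, 0, 0, 0, 0, -0.004, 20, 0, 0, 0, 0, 0, -0.004, 0, 0, 0, 0, 0, 0, -0.004, 0, 0, 0, 0, 0, 0, -0.004, 0, 0, 0, 0, 0, 0, -0.004, 0, 0, 0, 0, 0, 0, -0.004, 0, 0, 0, 0, 0, 0, -0.004, 0]'

```text
clock: 15.05
position: [0.4965, -0.1503, 0.0493]
ee_rot: [3.138, 0.141, 0.0]
force: [-0.5, -0.6, 1.5]
width: 0.1
gripper_force: 25.0
```

Call:
arm_command --deltas '[0, 0, 0, 0.001, -0.01, 0, 0, 0, 0, 0, 0.003, -0.03, 0, 0, 0, 0, 0, 0.005, -0.05, 0, 0, 0, 0, 0, 0.006, -0.07, 0, 0, 0, 0, 0, 0.008, -0.09, 0, 0, 0, 0, 0, 0.01, -0.11, 0, 0, 0, 0, 0, 0.012, -0.13, 0, 0, 0, 0, 0, 0.013, -0.143, 0, 0, 0, 0, 0, 0.0136, -0.15, 0, 0, 0, 0, 0, 0.0136, -0.15, 0, 0, 0, 0, 0, 0.0136, -0.15, 0, 0, 0, 0, 0, 0.0136, -0.15, 0, 0]'

```text
clock: 16.25
position: [0.5101, -0.3005, 0.0494]
ee_rot: [3.137, 0.141, 0.0]
force: [-0.6, -3.2, 3.5]
width: 0.107
gripper_force: 25.0
```

Call:
arm_command --deltas '[0, 0, 0, 0, 0, 0, 30, 0, 0, 0, 0, 0, 0, 50, 0, 0, 0, 0, 0, 0, 50, 0, 0, 0, 0, 0, 0, 50, 0, 0, 0, 0, 0, 0.03, 50, 0, 0, 0, 0, 0, 0.07, 50, 0, 0, 0, 0, 0, 0.11, 50, 0, 0, 0, -0.02, 0, 0.14, 50, 0, 0, 0, -0.04, 0, 0.15, 50, 0, 0, 0, -0.04, 0, 0.15, 50, 0, 0, 0, -0.04, 0, 0.15, 50]'

```text
clock: 17.35
position: [0.47, -0.3001, 0.1993]
ee_rot: [3.138, 0.141, 0.001]
force: [1.1, 0.5, -1.0]
width: 0.545
gripper_force: 0.0
```

```bash
python3 - <<'E'
from h import *
import pickle
s=sensors.observe();c=optics.calibration("wrist");im=optics.get_image("wrist");cv2.imwrite("pics/w6.png",im)
pickle.dump(c,open("w6.pkl","wb"));print(s["clock"],s["position"],s["width"])
E
```

```text
17.35 [ 0.4700427  -0.3000551   0.19933091] 0.5454115889933305
```

View pics/w6.png

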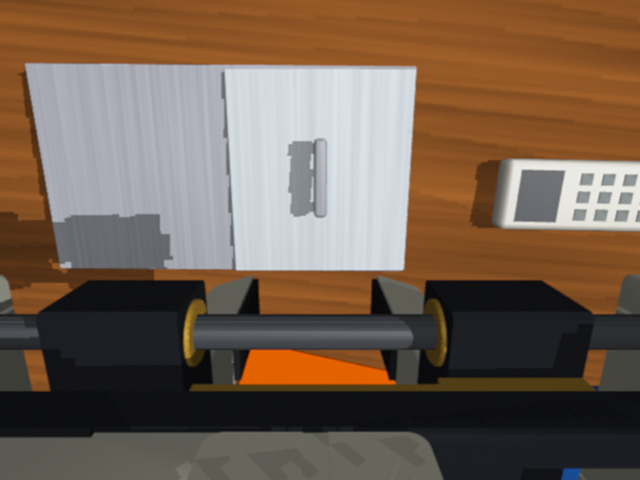

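The cover sits square on the pockets (corners at (226,69), (415,67), (404,270) and (234,270)), flush with the tray's end. The gripper is clear of everything, so I hand in.

```bash
python3 -c "
from cell import arm
print(arm.sign_off())"
```

```text
the job is handed in; nothing more can be done
None
```

The key lies in the kidney dish, the cover is back over all four pockets and released, and the job was handed in at about 17 s on the robot's clock; no verdict was shown.

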